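# Air a culture dish and re-centre its lid

### The job

Air the culture dish whose lid has the teal grip bar. Take the bar and tip the lid up edge-first, one edge rising by about 10 degrees while the opposite edge still rests on the dish; then lift the whole lid just clear, about 3 cm above its seat, level it and set it back centred and fully down before you let go. Keep the dish where it stands and leave the dishes with the yellow and red bars alone.

Things in the scene. Friction and masses are not known exactly. Their poses are not given: they have to be found in the camera images.
- lid_grip (a point): Centre of the teal grip bar (36 mm along x, 10 along y, 24 tall) rigid on the clear lid's middle; 30 mm above the table when seated. Grip across y; z up. Lid: loose disc, 94 mm wide, 3 mm thick, 30-65 g, top face 12 mm and underside 15 mm below this point. A 7 mm deep skirt hangs from the underside, 90 mm wide inside: 4 mm play all round the dish.
- dish: The round glass dish under that lid: 82 mm wide outside, 15 mm tall, about 150 g, with amber agar and cream colonies in it. It stands loose on the table. Origin at the centre of its underside, z up. The seated lid's underside rests on its rim.
- dish_yellow: A closed culture dish of the same look and size (94 mm wide, lid's top face 18 mm and bar's top 42 mm above the table) with a yellow bar, to be left alone. Origin at the centre of its underside, z up, x along the bar.
- dish_red: A closed culture dish just like it with a red bar, to be left alone. Origin at the centre of its underside, z up, x along the bar.
Mind the look-alikes: they are no part of the job. Leave any pink or purple look-alike of the part that bears lid_grip alone.

How it is judged:
By the outcome, as a careful person would: the job done as asked, in the order asked, and still so for the second after the job is handed in, with the robot touching nothing.
It also fails if it takes over 38 s, if anything falls off the work surface, if the arm or the gripper's body presses on something with over 40 N, if the wrist force passes 120 N, or if a joint passes its speed limit or range.

### The arm

A 6-joint arm with a two-finger parallel gripper is mounted at the origin on the work surface. World frame = base frame: x ahead of the robot, y to its left, z up, the work surface at z = 0. Lengths are in m, angles in degrees, forces in N, time in s.
With the tool pointing down it reaches from about 0.3 to 0.75 m from the base axis. Payload 8.5 kg.
Tool frame: the origin (TCP) lies on the centre line of the jaws, within the pads' length; the fingertips stand 17 mm ahead of it and the grasp point (between the pads) lies 2 mm behind it (env.tcp_to_tips is the distance from the TCP to the fingertips, in m); z points along the fingers, y is the line along which they close (so a half turn about z gives the same grasp; the last joint's range is limited). The gripper opens to 85 mm and grips with 20 to 120 N. Pads are 22 mm wide; open, the fingers measure 114 mm over their backs; the gripper's body (76 mm by 85 mm) begins 54 mm behind the grasp point. The pads swing forward as they close: fully open they stand 13 mm farther back than shut.
Start: joints at [62.378, 21.807, 74.336, -0, 83.858, -12.336], TCP at [0.145, 0.531, 0.248] pointing down, gripper open.
Joint ranges: [-178.18, 178.18], [-50.72, 133.34], [12.68, 142.11], [-81.47, 261.47], [9.98, 163.14], [-165.26, 165.26]. Speed limits (degrees/s): [136.94, 136.94, 180, 180, 180, 180].

### API

Orientations are given as a 3x3 rotation matrix whose columns are the frame's x, y, z axes.
In Python, from rig import env gives the robot as it stands. The module is installed in compiled form; this text tells all that it offers.
- The arm moves only by the shell command python3 -m pendant 'ROWS' [FORCE]. ROWS is JSON, a list of rows, each a list of 7 numbers: the opening, from 0 (shut) to 1 (fully open), then the shift along the tool's x, y, z in m, then the turn, a rotation vector about the tool's x, y, z in rad. A call has 1 to 5 rows; each row is the pose to reach, as a shift and turn from the pose commanded when the call began, along the tool's axes at that moment; what a row does not reach only later rows make up. A row lasts 1/8 s, in which the tool goes at most 62.5 mm and 10.7 degrees, less where a joint would pass 70% of its speed; a pose out of reach is approached as far as the arm can. A call with a gripper value outside its range is refused whole. The fingers move at their own pace and stop on an object; FORCE is the grip in N (left out, the last holds). Time passes only in rows, so rows that repeat a pose let the fingers close. It gives the time, the measured TCP pose, the force, the opening and the grip force at its end, in the units of the state.
- env.observe(): the state, without advancing time (a new reading comes with each control period).
- env.get_image(name): name is "scene" or "top" or "wrist"; returns a dict with "image" (384x512x3 uint8, blue, green, red), "fx", "fy", "cx", "cy" (pixels), "pose" (4x4, takes a point from camera to world coordinates). Camera axes: x right, y up, looking along -z (the intrinsics and any distortion apply to the point x, -y, -z); pixel columns grow to the right and rows downward; lengths in m; the calibration is good to about 2 mm. A picture is of the moment at which its call begins. There is no depth.
- env.close_job(): hands the job in; it is judged then, once.
Trained networks look in the newest picture that a camera, given by its name, has taken for a name from the list of things; names that differ only in an ending like _2 or _b are one class to them, and where a whole thing is asked for, a point or a joint stands for the part that bears it (a point fixed in the world has none). Each returns a list of dicts, best first, with "conf" (0 to 1); they miss things now and then, are a little off and sometimes report something else, mostly with a low value. They report only what shows in the picture. A call takes as long as a camera call. They do not tell look-alikes from the thing itself.
- env.find_in(camera, thing): "bbox" ([centre column, centre row, width, height] in pixels, round what is visible of it).
- env.trace(camera, thing): "mask" (384x512 bool, what is visible of it) and "bbox" ([centre column, centre row, width, height] in pixels, round what is visible of it).
- env.tip_of(camera, thing): "centre" ([column, row] in pixels: a listed point, or the origin of a listed thing).
The state is a dict: "time_s": time; "q": joint angles; "qvel": joint speeds; "joint_efforts": joint torques, N m; "position": TCP position; "tool_rot": TCP orientation; "ft_force": force on the tool from outside, world axes, zero at the start; "wrist_torque": the same for the moment, N m; "grip_width": finger opening in m; "gripper_force": force on a finger pad.
Only numpy, scipy, OpenCV 4.12 (cv2) and the standard library are available. Lean on these libraries where they do the work, as an engineer would, in place of code of your own. Each camera call takes 0.05 s, during which the arm holds its last target. There are 200 camera calls.

## Working session

There is one attempt and no reset: what is moved stays moved. The work goes in short steps, Python scripts to look and compute and a shell command to move; the robot and the scene stay as the last step left them, time stands still between calls to the robot, and variables do not carry over. Pictures are saved under pics/ and viewed, at most 10 in all, crops included, and the job is handed in when it is done.

```bash
mkdir -p pics; cat > h.py <<'E'
import numpy as np, cv2
from rig import env
def proj(im,p):
    T=np.linalg.inv(im["pose"]); c=T[:3,:3]@np.array(p)+T[:3,3]
    return im["cx"]+im["fx"]*c[0]/-c[2], im["cy"]+im["fy"]*-c[1]/-c[2]
def back(im,u,v,z):
    d=np.array([(u-im["cx"])/im["fx"],-(v-im["cy"])/im["fy"],-1]); d=im["pose"][:3,:3]@d; o=im["pose"][:3,3]
    return o+d*(z-o[2])/d[2]
def totool(dw):
    return env.observe()["tool_rot"].T@np.array(dw) if hasattr(env.observe()["tool_rot"],'T') else np.array(env.observe()["tool_rot"]).T@np.array(dw)
E
python3 - <<'E'
from h import *
s=env.observe();print(s["time_s"],s["position"],np.round(s["tool_rot"],3).tolist(),s["grip_width"])
ims=[]
for n in("scene","top"):
    im=env.get_image(n);ims.append(im["image"]);print(n,[k for k in im])
    for t,z in(("lid_grip",.03),("dish",0),("dish_yellow",0),("dish_red",0)):
        for r in env.tip_of(n,t)[:4]: print(t,np.round(r["centre"],1),round(r["conf"],2),np.round(back(im,*r["centre"],z),3))
cv2.imwrite("pics/a.png",cv2.resize(np.hstack(ims),(800,300)))
cv2.imwrite("pics/top.png",ims[1])
E
```

```text
0.0 [0.14489528 0.53028492 0.2477295 ] [[-0.965, 0.264, -0.001], [0.264, 0.965, -0.001], [0.0, -0.001, -1.0]] 0.0854821786479377
scene ['image', 'fx', 'fy', 'cx', 'cy', 'pose']
lid_grip [308.3 261.9] 0.95 [0.566 0.165 0.03 ]
lid_grip [272.5 210. ] 0.88 [0.423 0.081 0.03 ]
lid_grip [339.6 209.2] 0.64 [0.408 0.241 0.03 ]
lid_grip [343.5 174.6] 0.59 [0.288 0.258 0.03 ]
dish_yellow [141.6 242.7] 0.72 [ 0.522 -0.218  0.   ]
dish_red [224.2 262.4] 0.65 [ 0.561 -0.021  0.   ]
top ['image', 'fx', 'fy', 'cx', 'cy', 'pose']
lid_grip [155.2 272.8] 0.94 [0.271 0.256 0.03 ]
lid_grip [221.9 196.8] 0.86 [0.425 0.087 0.03 ]
lid_grip [180.4 143.9] 0.7 [0.568 0.171 0.03 ]
lid_grip [282.9 189. ] 0.66 [ 0.425 -0.058  0.03 ]
dish_yellow [335.5 146.6] 0.57 [ 0.522 -0.207  0.   ]
dish_red [259.2 138.3] 0.85 [ 0.568 -0.022  0.   ]
dish_red [179.6 143. ] 0.69 [0.582 0.177 0.   ]
```

View pics/a.png

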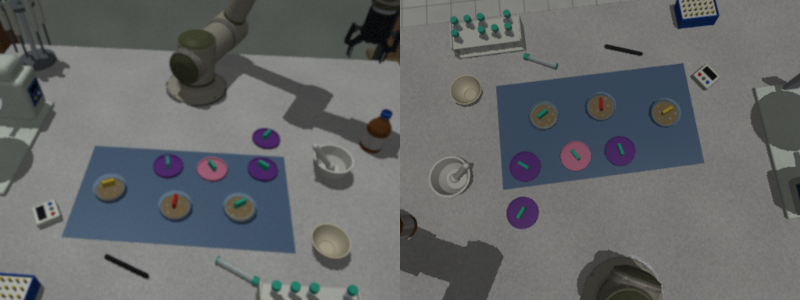

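The picture shows teal bars at these top-image pixels: (180,144) on a clear dish with amber agar; (155,273), (160,212) and (283,189) on purple discs; (222,197) on a pink disc. Red is at (259,138) and yellow at (335,146). I choose (180,144), the only clear lid with a teal bar, and check it in a close crop.

```bash
python3 - <<'E'
from h import *
im=env.get_image("top");I=im["image"]
hsv=cv2.cvtColor(I,cv2.COLOR_BGR2HSV)
m=((hsv[...,0]>75)&(hsv[...,0]<98)&(hsv[...,1]>110)).astype(np.uint8)
w=np.zeros_like(m);w[125:163,160:200]=1;m&=w
ys,xs=np.nonzero(m);print(len(xs))
P=np.array([back(im,x,y,.038)[:2] for x,y in zip(xs,ys)]);c=P.mean(0);e,V=np.linalg.eigh(np.cov(P.T));a=V[:,1];print(c,np.sqrt(e),np.degrees(np.arctan2(a[1],a[0])))
print("cam",im["pose"][:3,3])
cv2.imwrite("pics/b.png",cv2.resize(I[115:175,145:215],(700,600),interpolation=cv2.INTER_CUBIC))
E
```

```text
94
[0.56185929 0.16519975] [0.00470731 0.01014676] 125.31561259299737
cam [0.21200799 0.04222    0.96610306]
```

View pics/b.png

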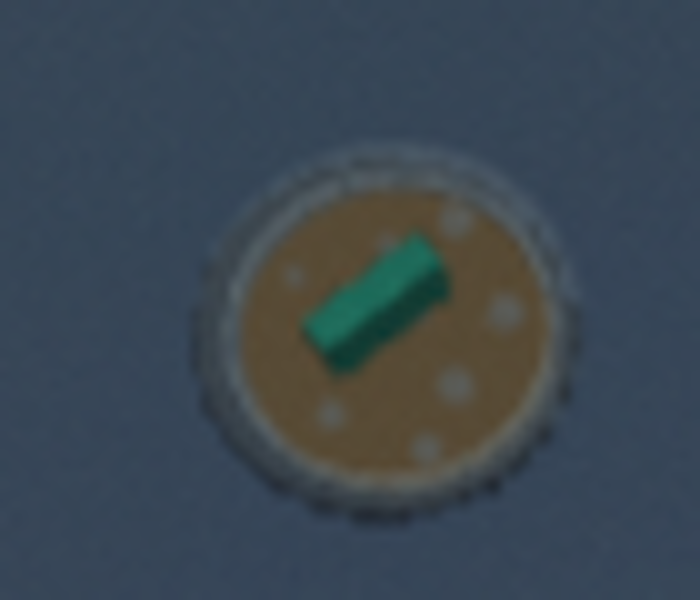

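The crop confirms the teal bar on a clear lid with amber agar and cream colonies, bar at about crop (375,305). The bar axis runs at about 127° in the world. I work out the approach next.

```bash
python3 - <<'E'
from h import *
s=env.observe();d=np.array([.563,.167,.15])-s["position"];print(totool(d))
E
```

```text
[-0.49904429 -0.24048109  0.0983328 ]
```

```bash
python3 -m pendant '[[1,-0.05,-0.024,0.01,0,0,0.1],[1,-0.1,-0.048,0.02,0,0,0.2],[1,-0.155,-0.074,0.03,0,0,0.32],[1,-0.21,-0.1,0.04,0,0,0.45],[1,-0.265,-0.127,0.05,0,0,0.58]]' 40
python3 - <<'E'
from h import *
s=env.observe();d=np.array([.563,.167,.15])-s["position"];R=s["tool_rot"];print(totool(d),np.degrees(np.arctan2(R[1][0],R[0][0])))
E
```

```text
time_s: 1.18
position: [0.3685, 0.3368, 0.1982]
tool_rot: [[-0.659, 0.752, 0.001], [0.752, 0.659, 0.0], [-0.0, 0.001, -1.0]]
ft_force: [0.8, 0.3, 0.3]
grip_width: 0.0853
gripper_force: 0.0
[-0.2558797   0.03430933  0.04827088] 131.24405446461802
```

```bash
python3 -m pendant '[[1,-0.055,0.007,0.01,0,0,0.03],[1,-0.11,0.015,0.02,0,0,0.06],[1,-0.165,0.022,0.03,0,0,0.07],[1,-0.22,0.03,0.042,0,0,0.07],[1,-0.25,0.034,0.048,0,0,0.07]]'
python3 -m pendant '[[0.6,0,0,0,0,0,0],[0.6,0,0,0,0,0,0]]'
python3 - <<'E'
from h import *
s=env.observe();R=s["tool_rot"];print(s["position"],np.degrees(np.arctan2(R[1][0],R[0][0])))
im=env.get_image("wrist");cv2.imwrite("pics/c.png",im["image"]);print(im["pose"])
for r in env.tip_of("wrist","lid_grip")[:3]:print(r,back(im,*r["centre"],.03))
for r in env.tip_of("wrist","dish")[:3]:print(r,back(im,*r["centre"],0))
for r in env.trace("wrist","lid_grip")[:2]:print(r["bbox"],r["conf"])
E
```

```text
time_s: 1.8
position: [0.5599, 0.1713, 0.1495]
tool_rot: [[-0.607, 0.795, -0.0], [0.795, 0.607, -0.0], [0.0, -0.0, -1.0]]
ft_force: [-0.8, 0.0, 0.8]
grip_width: 0.0851
gripper_force: 0.0
time_s: 2.05
position: [0.5577, 0.1739, 0.1504]
tool_rot: [[-0.609, 0.793, -0.0], [0.793, 0.609, 0.0], [0.0, -0.0, -1.0]]
ft_force: [0.4, -0.8, 0.2]
grip_width: 0.0521
gripper_force: 0.0
[0.55766385 0.1738774  0.15042611] 127.49097681222402
[[ 7.93703543e-01 -5.83864449e-01 -1.70695608e-01  5.14621705e-01]
 [ 6.08304758e-01  7.61775271e-01  2.22853669e-01  2.30054624e-01]
 [-8.46418486e-05 -2.80714697e-01  9.59791254e-01  2.75829266e-01]
 [ 0.00000000e+00  0.00000000e+00  0.00000000e+00  1.00000000e+00]]
{'centre': [250.5, 202.8], 'conf': 0.84} [0.56391233 0.1642355  0.03      ]
{'centre': [150.9, 18.2], 'conf': 0.79} [0.41353057 0.2358406  0.03      ]
{'centre': [73.2, 179.0], 'conf': 0.77} [0.42563312 0.08626543 0.03      ]
[35.0, 272.7, 69.4, 82.8] 0.98
[84.6, 176.3, 106.2, 102.7] 0.97
```

View pics/c.png

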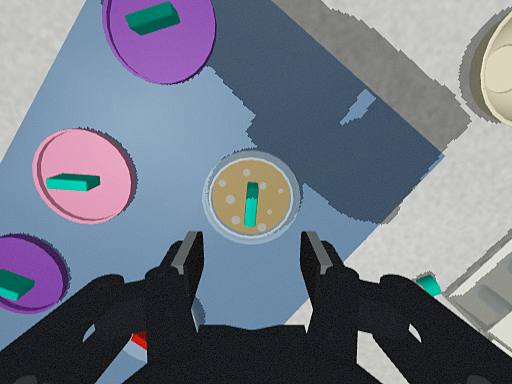

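The wrist view shows the teal bar at (251,203), centred on the clear lid (252,197), between the fingers. Pink (85,175) and purple bars are well to the left and above. I fit the bar's box to its mask for a precise pose.

```bash
cat > fit.py <<'E'
from h import *
from scipy.optimize import minimize
def fit(im,x0,box,zc=.03):
    hsv=cv2.cvtColor(im["image"],cv2.COLOR_BGR2HSV)
    m=((hsv[...,0]>75)&(hsv[...,0]<98)&(hsv[...,1]>130)).astype(np.uint8)
    w=np.zeros_like(m);a,b,c,d=box;w[c:d,a:b]=1;m&=w
    B=np.array([[x,y,z] for x in(-.018,.018) for y in(-.005,.005) for z in(-.012,.012)])
    S=cv2.GaussianBlur(cv2.resize(m*255,None,fx=4,fy=4,interpolation=0),(0,0),3)/255.
    def cost(p):
        t=np.radians(p[2]);R=np.array([[np.cos(t),-np.sin(t),0],[np.sin(t),np.cos(t),0],[0,0,1]])
        uv=np.array([proj(im,q) for q in (B@R.T+[p[0]/1000,p[1]/1000,zc])])
        h=cv2.convexHull(((uv+.5)*4*16).astype(np.int32).reshape(-1,1,2))
        M=np.zeros(S.shape,np.uint8);cv2.fillPoly(M,[h],255,shift=4);M=cv2.GaussianBlur(M,(0,0),3)/255.
        return np.abs(M-S).sum()/S.sum()
    r=minimize(cost,x0,method="Nelder-Mead",options=dict(initial_simplex=np.array(x0)+np.array([[0,0,0],[4,0,0],[0,4,0],[0,0,6]])))
    return r.x,r.fun,m.sum()
E
python3 - <<'E'
from fit import *
im=env.get_image("wrist");r=fit(im,[564,164,127],(225,280,170,235));print(r)
s=env.observe();print(s["position"]);p=np.array([r[0][0]/1000,r[0][1]/1000,.09]);print(totool(p-s["position"]))
E
```

```text
(array([564.32256396, 163.8259769 , 122.89126115]), np.float64(0.11079055341646225), np.uint64(489))
[0.55778435 0.17405924 0.15073894]
[-0.01208272 -0.00107616  0.06074156]
```

```bash
python3 -m pendant '[[0.5,-0.006,-0.0005,0.03,0,0,0.04],[0.5,-0.012,-0.001,0.06,0,0,0.08],[0.4,-0.012,-0.001,0.061,0,0,0.08],[0.4,-0.012,-0.001,0.061,0,0,0.08]]'
python3 - <<'E'
from fit import *
im=env.get_image("wrist");cv2.imwrite("pics/d.png",im["image"]);r=fit(im,[564,164,123],(200,310,150,330));print(r)
s=env.observe();R=s["tool_rot"];print(s["position"],np.degrees(np.arctan2(R[1][0],R[0][0])),s["ft_force"]);p=np.array([r[0][0]/1000,r[0][1]/1000,.0385]);print(totool(p-s["position"]))
E
```

```text
time_s: 2.8
position: [0.565, 0.1636, 0.0904]
tool_rot: [[-0.544, 0.839, 0.001], [0.839, 0.544, 0.0], [-0.001, 0.001, -1.0]]
ft_force: [-0.3, -0.2, -0.3]
grip_width: 0.0337
gripper_force: 0.0
(array([564.57430559, 163.85797642, 122.77870112]), np.float64(0.09101918376824096), np.uint64(891))
[0.56515899 0.16365095 0.09072234] 122.94723704066382 [ 0.4640223  -0.37848761  0.72751228]
[ 0.00054371 -0.00047902  0.052221  ]
```

View pics/d.png

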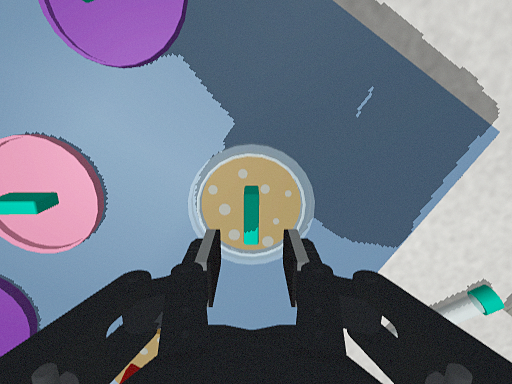

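The picture shows the bar (251,215) midway between the pads (213/291) and parallel to them. I go down and grip.

```bash
python3 -m pendant '[[0.4,0,0,0.025,0,0,0],[0.4,0,-0.0002,0.045,0,0,0],[0.4,0,-0.0004,0.0515,0,0,0],[0.4,0,-0.0004,0.0515,0,0,0]]' 30
python3 -m pendant '[[0.2,0,0,0,0,0,0],[0.1,0,0,0,0,0,0],[0,0,0,0,0,0,0],[0,0,0,0,0,0,0],[0,0,0,0,0,0,0]]' 30
python3 - <<'E'
from h import *
ims=[env.get_image(n)["image"] for n in("wrist","scene")]
cv2.imwrite("pics/e.png",np.hstack([ims[0][90:350,110:400],cv2.resize(ims[1][215:305,260:360],(290,260))]))
E
```

```text
time_s: 3.35
position: [0.5647, 0.1632, 0.0386]
tool_rot: [[-0.543, 0.84, 0.001], [0.84, 0.543, 0.0], [-0.0, 0.001, -1.0]]
ft_force: [0.0, 0.4, -0.1]
grip_width: 0.0342
gripper_force: 0.0
time_s: 3.98
position: [0.5649, 0.1631, 0.0388]
tool_rot: [[-0.543, 0.84, 0.002], [0.84, 0.543, 0.0], [-0.001, 0.002, -1.0]]
ft_force: [-0.5, -0.4, 6.0]
grip_width: 0.0092
gripper_force: 30.2
```

View pics/e.png

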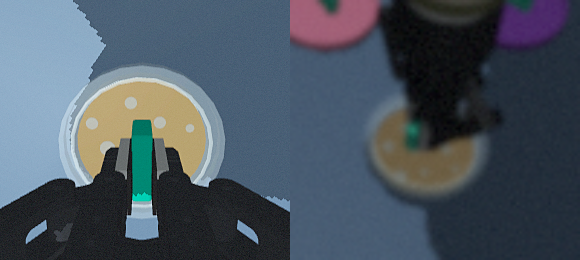

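The bar is held at (252,215) in the wrist view. The dish rim seems slightly off-centre within the lid, so I look closer with the projected lid circle overlaid.

```bash
python3 - <<'E'
from h import *
im=env.get_image("wrist");s=env.observe();I=im["image"].copy()
I0=I.copy();k=4
def ov(I,c,r,z,col):
    t=np.linspace(0,2*np.pi,120);P=np.array([proj(im,[c[0]+r*np.cos(a),c[1]+r*np.sin(a),z]) for a in t])
    cv2.polylines(I,[((P-[160,145]+.5)*k*16).astype(np.int32)],True,col,1,shift=4)
J=cv2.resize(I[145:290,160:345],None,fx=k,fy=k,interpolation=cv2.INTER_CUBIC)
c=s["position"][:2]
ov(J,c,.047,.018,(0,0,255));ov(J,c,.041,.015,(0,255,0))
cv2.imwrite("pics/f.png",J)
E
```

```text
(no output)
```

View pics/f.png

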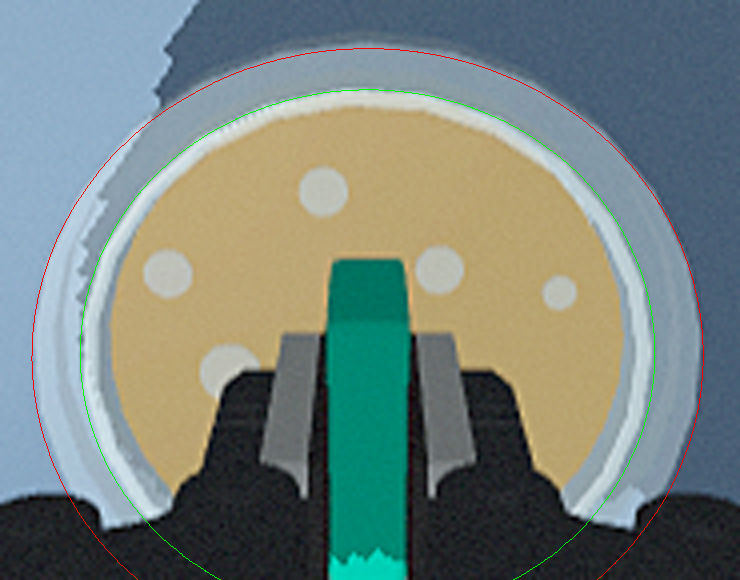

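The overlay shows that the dish rim (green) and lid (red), both centred on the TCP, match the picture within about 1 mm, so the grip and lid are centred. I tip the lid about the rim point at tool +y.

```bash
python3 -m pendant '[[0,0,0.0004,-0.0007,0.0175,0,0],[0,0,0.0011,-0.0017,0.0436,0,0],[0,0,0.0016,-0.0025,0.065,0,0],[0,0,0.0022,-0.0034,0.0873,0,0],[0,0,0.0022,-0.0034,0.0873,0,0]]' 40
python3 - <<'E'
from h import *
env.get_image("top");f=[]
for i in range(4): env.get_image("top");f.append(env.observe()["ft_force"])
print(np.mean(f,0),env.observe()["wrist_torque"])
E
```

```text
time_s: 4.75
position: [0.5667, 0.1643, 0.0419]
tool_rot: [[-0.543, 0.836, -0.073], [0.84, 0.541, -0.048], [-0.001, -0.088, -0.996]]
ft_force: [-1.6, -1.0, 7.7]
grip_width: 0.0093
gripper_force: 41.7
[-0.86239396 -0.47815666  6.3711573 ] [ 0.05195537 -0.03796132  0.05872062]
```

```bash
python3 -m pendant '[[0,0,0.0006,-0.001,0.022,0,0],[0,0,0.0012,-0.0021,0.05,0,0],[0,0,0.0024,-0.0039,0.094,0,0],[0,0,0.0024,-0.0039,0.094,0,0],[0,0,0.0024,-0.0039,0.094,0,0]]'
python3 - <<'E'
from h import *
f=[]
for i in range(4): im=env.get_image("scene");f.append(env.observe()["ft_force"])
print(np.mean(f,0));w=env.get_image("wrist")["image"]
cv2.imwrite("pics/g.png",np.hstack([w[120:350,130:380],cv2.resize(im["image"][215:305,260:350],(230,230),interpolation=2)]))
E
```

```text
time_s: 5.62
position: [0.5692, 0.1659, 0.0452]
tool_rot: [[-0.543, 0.826, -0.149], [0.84, 0.534, -0.098], [-0.001, -0.178, -0.984]]
ft_force: [2.4, 0.4, 3.9]
grip_width: 0.0089
gripper_force: 41.4
[2.80759666 1.3610821  4.28543902]
```

View pics/g.png

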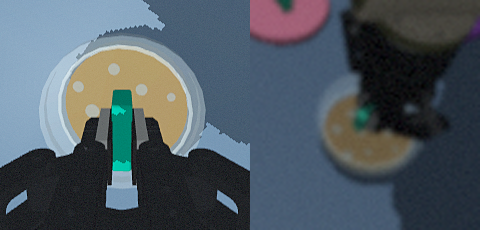

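Tilt is 10.2° with about 4 N still on the resting edge. The picture shows the lid tipped, its left edge raised, with the dish in place. I lift straight up.

```bash
python3 -m pendant '[[0,0,-0.0009,-0.0049,0,0,0],[0,0,-0.002,-0.011,0,0,0],[0,0,-0.0033,-0.0181,0,0,0],[0,0,-0.0043,-0.0236,0,0,0],[0,0,-0.0043,-0.0236,0,0,0]]'
python3 - <<'E'
from h import *
from scipy.spatial.transform import Rotation as Q
s=env.observe();R=np.array(s["tool_rot"])
t=np.radians(122.9);G=np.array([[np.cos(t),np.sin(t),0],[np.sin(t),-np.cos(t),0],[0,0,-1]])
print(s["position"],R.T@(np.array([.5649,.1631,.0688])-s["position"]),Q.from_matrix(R.T@G).as_rotvec(),s["ft_force"])
E
```

```text
time_s: 6.5
position: [0.5687, 0.1657, 0.0694]
tool_rot: [[-0.543, 0.826, -0.151], [0.84, 0.534, -0.098], [-0.0, -0.18, -0.984]]
ft_force: [0.5, -0.2, -0.5]
grip_width: 0.0092
gripper_force: 40.6
[0.56866658 0.16574829 0.06937974] [-0.00017816 -0.00442191  0.00139702] [-0.18064935  0.00034989 -0.00019018] [ 0.45826099 -0.15802673 -0.47391708]
```

```bash
python3 -m pendant '[[0,0,-0.0012,0.0003,-0.05,0,0],[0,0,-0.0025,0.0007,-0.1,0,0],[0,0,-0.0036,0.0011,-0.15,0,0],[0,0,-0.0044,0.0014,-0.1806,0,0],[0,0,-0.0044,0.0014,-0.1806,0,0]]'
python3 -m pendant '[[0,0,0,0,0,0,0],[0,0,0,0,0,0,0]]'
python3 - <<'E'
from h import *
im=env.get_image("wrist");s=env.observe();print(s["position"],np.round(s["tool_rot"],4)[2]);k=3
I=im["image"]
J=cv2.resize(I[120:310,140:370],None,fx=k,fy=k,interpolation=cv2.INTER_CUBIC)
def ov(c,r,z,col):
    P=np.array([proj(im,[c[0]+r*np.cos(a),c[1]+r*np.sin(a),z]) for a in np.linspace(0,2*np.pi,120)])
    cv2.polylines(J,[((P-[140,120]+.5)*k*16).astype(np.int32)],True,col,1,shift=4)
ov(s["position"][:2],.047,.048,(0,0,255));ov([.5649,.1631],.041,.015,(0,255,0))
cv2.imwrite("pics/i.png",J)
E
```

```text
time_s: 7.12
position: [0.5643, 0.163, 0.0682]
tool_rot: [[-0.543, 0.84, -0.001], [0.84, 0.543, -0.001], [0.0, -0.002, -1.0]]
ft_force: [-0.8, -0.0, -0.2]
grip_width: 0.0093
gripper_force: 40.6
time_s: 7.38
position: [0.5648, 0.1633, 0.0682]
tool_rot: [[-0.543, 0.84, -0.001], [0.84, 0.543, -0.001], [-0.0, -0.001, -1.0]]
ft_force: [0.8, -0.2, -0.5]
grip_width: 0.0091
gripper_force: 40.6
[0.56480169 0.16334594 0.06821259] [-0.    -0.001 -1.   ]
```

View pics/i.png

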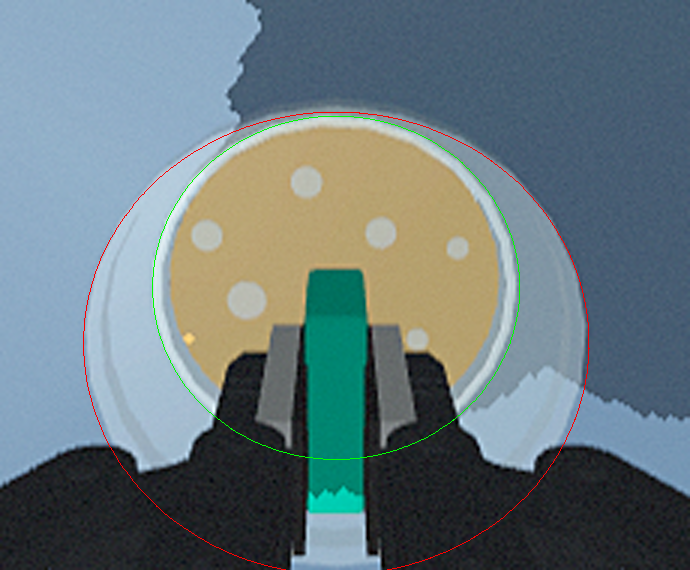

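The lid is level about 29.5 mm above its seat. The dish still matches its original circle, so it has not moved. I lower the lid.

```bash
python3 -m pendant '[[0,0,0,0.008,0,0,0],[0,0,0,0.018,0,0,0],[0,0,0,0.025,0,0,0],[0,0,0,0.0285,0,0,0],[0,0,0,0.0285,0,0,0]]'
python3 -m pendant '[[0,0,0,0.0005,0,0,0],[0,0,0,0.0009,0,0,0],[0,0,0,0.0011,0,0,0],[0,0,0,0.0011,0,0,0]]'
```

```text
time_s: 8.05
position: [0.5647, 0.1632, 0.0396]
tool_rot: [[-0.543, 0.84, -0.001], [0.84, 0.543, -0.0], [0.0, -0.001, -1.0]]
ft_force: [-0.6, -0.5, -0.1]
grip_width: 0.009
gripper_force: 40.6
time_s: 8.55
position: [0.5647, 0.1632, 0.0389]
tool_rot: [[-0.543, 0.84, -0.0], [0.84, 0.543, -0.0], [-0.0, -0.0, -1.0]]
ft_force: [-0.8, 0.2, 1.9]
grip_width: 0.0092
gripper_force: 40.9
```

```bash
python3 -m pendant '[[0,0,0,0.0003,0,0,0],[0,0,0,0.0003,0,0,0],[0,0,0,0.0003,0,0,0]]' 20
python3 - <<'E'
from h import *
im=env.get_image("wrist");s=env.observe();print(s["position"],s["ft_force"],s["wrist_torque"]);k=3
J=cv2.resize(im["image"][140:310,150:360],None,fx=k,fy=k,interpolation=cv2.INTER_CUBIC)
def ov(c,r,z,col):
    P=np.array([proj(im,[c[0]+r*np.cos(a),c[1]+r*np.sin(a),z]) for a in np.linspace(0,2*np.pi,120)])
    cv2.polylines(J,[((P-[150,140]+.5)*k*16).astype(np.int32)],True,col,1,shift=4)
ov(s["position"][:2],.047,.018,(0,0,255));ov([.5649,.1631],.041,.015,(0,255,0))
cv2.imwrite("pics/j.png",J)
E
```

```text
time_s: 8.93
position: [0.5647, 0.1632, 0.0389]
tool_rot: [[-0.543, 0.84, -0.0], [0.84, 0.543, -0.0], [-0.0, -0.0, -1.0]]
ft_force: [-1.9, -0.0, 5.1]
grip_width: 0.0089
gripper_force: 41.4
[0.5647208  0.16324817 0.03888591] [-2.04049592 -0.44104622  4.53484829] [-0.05458589  0.27934196 -0.03293339]
```

View pics/j.png

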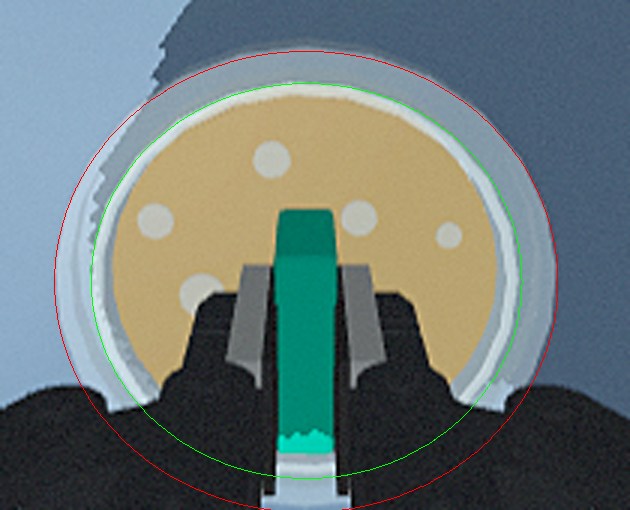

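The lid is down (TCP z 38.9 mm, same as at the first grip, force rising to 5 N) and concentric with the dish within about 1 mm. I release and back off.

```bash
python3 -m pendant '[[0.15,0,0,0,0,0,0],[0.3,0,0,0,0,0,0],[0.4,0,0,0,0,0,0],[0.4,0,0,0,0,0,0]]' 
python3 -m pendant '[[0.4,0,0,-0.02,0,0,0],[0.4,0,0,-0.05,0,0,0],[0.4,0,0,-0.09,0,0,0],[0.4,0,0,-0.111,0,0,0],[0.4,0,0,-0.111,0,0,0]]'
python3 - <<'E'
from fit import *
im=env.get_image("wrist");print(fit(im,[564,164,123],(215,290,160,245)));k=3
J=cv2.resize(im["image"][130:270,180:330],None,fx=4,fy=4,interpolation=cv2.INTER_CUBIC)
cv2.imwrite("pics/k.png",J)
E
```

```text
time_s: 9.48
position: [0.5647, 0.1632, 0.0383]
tool_rot: [[-0.543, 0.84, -0.001], [0.84, 0.543, -0.0], [0.0, -0.001, -1.0]]
ft_force: [0.8, 0.1, 0.4]
grip_width: 0.034
gripper_force: 0.0
time_s: 10.1
position: [0.5653, 0.1633, 0.1507]
tool_rot: [[-0.543, 0.84, 0.003], [0.84, 0.543, -0.0], [-0.002, 0.002, -1.0]]
ft_force: [-1.0, 0.6, -1.5]
grip_width: 0.0343
gripper_force: 0.0
(array([564.59000997, 163.53620051, 122.9044086 ]), np.float64(0.0859702068303652), np.uint64(521))
```

View pics/k.png

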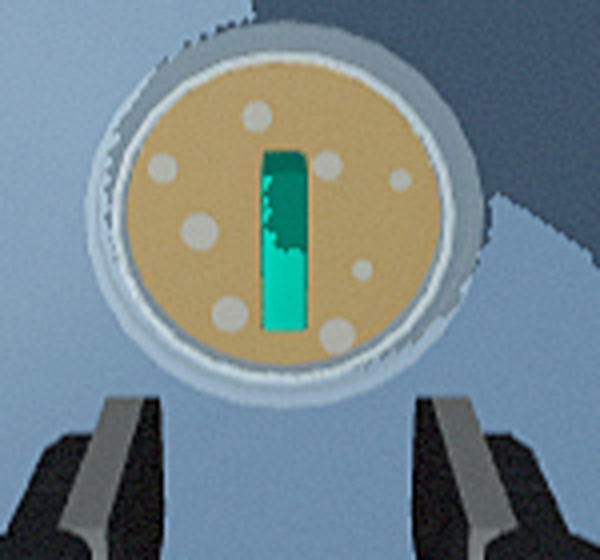

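The lid sits flat and centred: bar at (284,240), lid ring and dish rim concentric. Its pose is within 0.4 mm of where it started, so I hand in.

```bash
python3 -m pendant '[[0.4,0,0,0,0,0,0],[0.4,0,0,0,0,0,0]]' >/dev/null; python3 -c "
from rig import env;print(env.close_job())"
```

```text
the job is handed in; nothing more can be done
None
```

I aired the teal-bar dish and handed the job in at about 10 s: I tipped the lid 10° on its far edge, lifted it about 3 cm, levelled it, then set it back centred and fully down before letting go, with the dish still in place and the other dishes untouched.

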